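# Push the bone blank up to the red line

## Robot

A 7-joint arm with a two-finger parallel gripper is mounted at the origin on the work surface. World frame = base frame: x ahead of the robot, y to its left, z up, the work surface at z = 0. Lengths are in m, angles in rad, forces in N, time in s.
With the tool pointing down it reaches from about 0.4 to 0.875 m from the base axis. Payload 19.3 kg.
Tool frame: the origin (TCP) lies at the very end of the fingers, on their centre line; the grasp point (between the pads) lies 19 mm behind it; z points along the fingers, y is the line along which they close (so a half turn about z gives the same grasp; the last joint's range is limited). The gripper opens to 85 mm and grips with 20 to 120 N. Pads are 22 mm wide; open, the fingers measure 114 mm over their backs; the gripper's body (76 mm by 85 mm) begins 54 mm behind the grasp point. The pads swing forward as they close: fully open they stand 13 mm farther back than shut.
Start: joints at [-1.17, 0.521, -0.036, 1.599, 0.021, 1.021, -0.113], TCP at [0.284, 0.557, 0.231] pointing down, gripper open.
Joint ranges: [-2.91, 2.91], [-0.3, 2.13], [-1.5, 1.42], [0.17, 2.43], [-1.26, 4.41], [0.16, 1.93], [-2.52, 2.52]. Speed limits (rad/s): [1.89, 1.89, 2.39, 2.39, 3.01, 3.01, 3.01].

## Interface

Orientations are given as [roll, pitch, yaw] about the fixed x, y, z axes, in that order (R = Rz(yaw) Ry(pitch) Rx(roll)).
In Python, from workcell import monitor, optics, job_done gives the robot as it stands.
- The arm moves only by the shell command python3 -m handwheel 'ROWS' [FORCE]. ROWS is JSON, a list of rows, each an object of numbers: "dx", "dy", "dz": the shift along the tool's x, y, z in cm; "wx", "wy", "wz": the turn, a rotation vector about the tool's x, y, z in rad; "claw": the opening in per cent of the stroke, from 0 (shut) to 100 (fully open). A call has 1 to 8 rows; each row shifts and turns the commanded pose from where the row before left it, along the tool's axes as they then stand; what a row does not reach is not made up. A row lasts 1/8 s, in which the tool goes at most 62.5 mm and 10.7 degrees, less where a joint would pass 70% of its speed; a pose out of reach is approached as far as the arm can. A call with a gripper value outside its range is refused whole. The fingers move at their own pace and stop on an object; FORCE is the grip in N (left out, the last holds). Time passes only in rows, so rows that do not move let the fingers close. It gives the time, the measured TCP pose, the force, the opening and the grip force at its end, in the units of the state.
- monitor.observe(): the state, without advancing time (a new reading comes with each control period).
- optics.grab_frame(name): name is "scene" or "top"; returns a dict with "frame" (480x640x3 uint8, blue, green, red), "fovy" (degrees; the focal length in pixels is half the picture's height over the tangent of half this angle, whatever the lens; pixels are square), "cx", "cy" (the principal point, pixels), "k1" (the pictures are not rectified: a ray, as slopes to the right and down, at radius r is drawn at 1 + k1 r^2 times it, then the intrinsics apply), "R" (3x3) and "t" (3): a world point X has camera coordinates R X + t. Camera axes: x right, y down, z forward; pixel columns grow to the right and rows downward; lengths in m; the calibration is good to about 2 mm. A picture is of the moment at which its call begins. There is no depth.
- job_done(): hands the job in; it is judged then, once.
Trained networks look in the newest picture that a camera, given by its name, has taken for a name from the list of things; names that differ only in an ending like _2 or _b are one class to them, and where a whole thing is asked for, a point or a joint stands for the part that bears it (a point fixed in the world has none). Each returns a list of dicts, best first, with "p" (0 to 1); they miss things now and then, are a little off and sometimes report something else, mostly with a low value. They report only what shows in the picture. A call takes as long as a camera call. They do not tell look-alikes from the thing itself.
- optics.masks_of(name, camera): "region" (480x640 bool, what is visible of it) and "rect" ([left, top, width, height] in pixels, round what is visible of it).
The state is a dict: "clock": time; "qpos": joint angles; "qd": joint speeds; "joint_efforts": joint torques, N m; "position": TCP position; "tool_rot": TCP orientation; "force": force on the tool from outside, world axes, zero at the start; "moment": the same for the moment, N m; "grip_width": finger opening in m; "finger_force": force on a finger pad.
Only numpy, scipy, OpenCV 4.12 (cv2) and the standard library are available. Lean on these libraries where they do the work, as an engineer would, in place of code of your own. Each camera call takes 0.05 s, during which the arm holds its last target. There are 200 camera calls.

## Task

On the dark marking plate lie three carving blanks. Push the cream bone one across the plate, away from the robot, until its far long edge meets the red line and lies along it, and leave it there. Slide it flat on the plate without lifting it, do not run well past the line, and leave the dark brown and the grey-green blank where they are.

Things in the scene. Friction and masses are not known exactly. Their poses are not given: they have to be found in the camera images.
- bone: the cream bone blank to be pushed: a loose flat block, 54 mm along its own x, 84 mm along its own y, 28 mm high, with a round boss 5 mm higher on top; 0.17 to 0.34 kg. Origin: centre of its underside, z up. Its +x points away from the robot, within 13 degrees of square to the line; its far long edge is 27 mm from the origin along +x. It slides with plain friction; nothing stops it at the line.
- red_line (a point): middle of the one red line on the top face of the fixed dark steel plate (4 mm thick, 300 x 420 mm); a flat mark, 3 mm wide, 400 mm long. y runs along the line, +x is square to it, away from the robot. The plate's near edge is 180 mm before the line, its far edge 120 mm beyond. The blanks start side by side before the line, about 120 mm apart. Thin grey lines mean nothing.
- horn: the dark brown horn blank, a loose plain block of 54 x 84 x 28 mm (x, y, z); a bystander on the plate, to be left where it is. Origin at the centre of its underside.
- stone: the grey-green soapstone blank, a loose plain block of 54 x 84 x 28 mm (x, y, z); a bystander on the plate, to be left where it is. Origin at the centre of its underside.
Things that resemble listed ones, but are neither listed nor needed, are in the scene too. What is meant by the bone is not blue, orange or purple, and is the smaller of those in its own colour.

How it is judged:
By the outcome, as a careful person would: the job done as asked, in the order asked, and still so for the second after the job is handed in, with the robot touching nothing.
It also fails if it takes over 34 s, if anything falls off the work surface, if the arm or the gripper's body presses on something with over 40 N, if the wrist force passes 120 N, or if a joint passes its speed limit or range.

## Working session

There is one attempt and no reset: what is moved stays moved. The work goes in short steps, Python scripts to look and compute and a shell command to move; the robot and the scene stay as the last step left them, time stands still between calls to the robot, and variables do not carry over. Pictures are saved under pics/ and viewed, at most 10 in all, crops included, and the job is handed in when it is done.

```bash
mkdir -p pics; cat > h.py <<'E'
import numpy as np, cv2
from workcell import monitor, optics, job_done
def grab(n):
    return optics.grab_frame(n)
def cam(f):
    F=240/np.tan(np.radians(f["fovy"])/2); return F
def px2w(f,uv,z):
    F=cam(f); uv=np.atleast_2d(np.array(uv,float))
    d=(uv-[f["cx"],f["cy"]])/F; s=d.copy()
    for _ in range(30): s=d/(1+f["k1"]*(s**2).sum(1,keepdims=True))
    R=np.array(f["R"]);t=np.array(f["t"]); C=-R.T@t
    D=np.c_[s,np.ones(len(s))]@R
    return C+D*((z-C[2])/D[:,2])[:,None]
def w2px(f,X):
    X=np.atleast_2d(X)@np.array(f["R"]).T+np.array(f["t"]); s=X[:,:2]/X[:,2:]
    return s*(1+f["k1"]*(s**2).sum(1,keepdims=True))*cam(f)+[f["cx"],f["cy"]]
E
python3 - <<'E'
from h import *
s=monitor.observe(); print(s["clock"],s["position"],s["tool_rot"],s["grip_width"],s["force"])
for n in("top","scene"):
    f=grab(n); cv2.imwrite(f"pics/{n}0.png",f["frame"])
    print(n,-np.array(f["R"]).T@f["t"],f["fovy"],f["k1"])
    for k in("bone","horn","stone"):
        for m in optics.masks_of(k,n): print(k,round(m["p"],2),m["rect"])
E
```

```text
0.0 [0.28338786 0.55669826 0.2307412 ] [-3.14049541e+00  9.34081131e-05  2.67083409e+00] 0.08563871143704888 [ 0.20193635 -0.84777787  0.04120501]
top [0.3249226  0.11228967 1.0665159 ] 49.92942897862671 -0.053806895411257584
bone 0.95 [277.5, 175.8, 46.1, 41.0]
bone 0.77 [266.3, 248.7, 65.8, 70.9]
bone 0.73 [155.8, 337.3, 47.9, 55.8]
bone 0.63 [205.9, 271.8, 38.1, 51.6]
bone 0.61 [406.9, 270.6, 52.5, 38.8]
horn 0.96 [333.8, 160.0, 43.4, 32.4]
scene [ 0.89506074 -0.20992226  0.67955497] 57.02888048993474 -0.039714721631419786
bone 0.85 [332.4, 171.2, 45.9, 36.0]
bone 0.85 [138.0, 252.2, 74.7, 55.1]
bone 0.76 [329.7, 133.6, 38.3, 24.9]
bone 0.59 [277.9, 196.2, 42.9, 58.6]
bone 0.57 [332.1, 257.8, 49.0, 50.8]
horn 0.84 [289.3, 303.9, 56.5, 50.4]
horn 0.63 [190.7, 243.5, 304.2, 236.4]
stone 0.8 [233.3, 346.0, 63.1, 58.5]
```

View pics/top0.png

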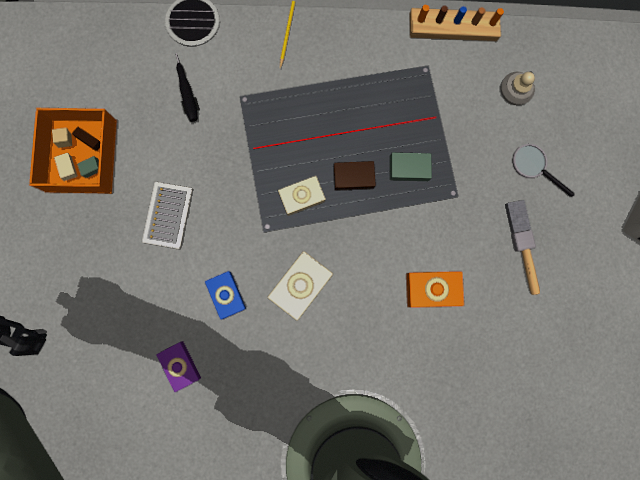

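View pics/scene0.png

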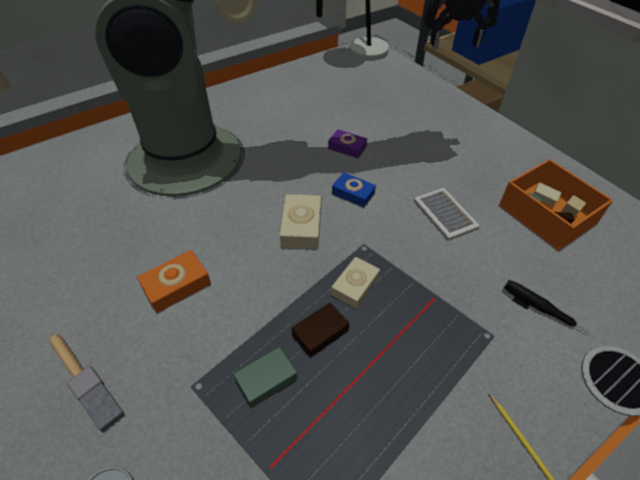

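The bone is the small cream blank on the plate, at about (302,195) in the top view. The cream one at (300,286) is larger and off the plate. Horn is at (355,175), stone at (411,166), and the red line runs from (253,149) to (437,118). Next I measure the line and the bone.

```bash
cat >> h.py <<'E'
from scipy.optimize import minimize
def line(f):
    im=f["frame"].astype(int); m=(im[...,2]>120)&(im[...,1]<70)&(im[...,0]<70)
    n,l,st,_=cv2.connectedComponentsWithStats(m.astype(np.uint8),connectivity=8)
    hull=[i for i in range(1,n)]
    # keep pixels of elongated components on the plate
    P=w2px(f,px2w(f,[[0,0]],0.004)) if False else None
    ok=[i for i in hull if st[i,2]+st[i,3]>20]
    v,u=np.nonzero(np.isin(l,ok)); X=px2w(f,np.c_[u,v],0.004)[:,:2]
    vx,vy,x0,y0=cv2.fitLine(X.astype(np.float32),cv2.DIST_HUBER,0,1e-4,1e-4).ravel()
    d=np.array([vx,vy]); d*=np.sign(d[1]); c=np.array([x0,y0]); s=(X-c)@d
    mid=c+d*(s.min()+s.max())/2
    return mid, np.arctan2(-d[0],d[1]), s.max()-s.min(), np.abs((X-c)@[d[1],-d[0]]).max()
def block(f,mask,x0,zb=.004,h=.028):
    ys,xs=np.nonzero(mask); tgt=mask.astype(np.uint8)
    dst=cv2.distanceTransform(1-tgt,cv2.DIST_L2,5)-cv2.distanceTransform(tgt,cv2.DIST_L2,5)
    def hullp(p):
        c,s=np.cos(p[2]),np.sin(p[2])
        L=[(p[0]+c*a-s*b,p[1]+s*a+c*b,z) for a in(-.027,.027) for b in(-.042,.042) for z in(zb,zb+h)]
        return cv2.convexHull(w2px(f,L).astype(np.float32))
    def cost(q):
        H=hullp(np.array(q)*[.01,.01,.1]); K=np.zeros((480*1,640),np.uint8)
        cv2.fillPoly(K,[np.round(H*16).astype(np.int32)],1,shift=4)
        # sample along hull edges, signed distance to the mask's border
        Hh=H[:,0]; e=[]
        for a,b in zip(Hh,np.roll(Hh,-1,0)):
            e.append(a+(b-a)*np.linspace(0,1,25)[:,None])
        e=np.vstack(e).astype(np.float32)
        v=cv2.remap(dst.astype(np.float32),e[:,0],e[:,1],cv2.INTER_LINEAR)
        return float(np.mean(np.abs(v)))
    r=minimize(cost,np.array(x0)/[.01,.01,.1],method="Nelder-Mead",options=dict(initial_simplex=None,xatol=1e-3,fatol=1e-4))
    p=r.x*[.01,.01,.1]; return p,r.fun
def bone(f,n,near):
    best=None
    for m in optics.masks_of("bone",n):
        r=m["rect"]; c=px2w(f,[[r[0]+r[2]/2,r[1]+r[3]/2]],.02)[0,:2]
        d=np.hypot(*(c-near))
        if best is None or d<best[0]: best=(d,m["region"],c)
    return best
E
python3 - <<'E'
from h import *
for n in("top","scene"):
    f=grab(n); mid,a,L,w=line(f); print(n,"line",mid,np.degrees(a),L,w)
    if n=="top":
        near=px2w(f,[[302,195]],.02)[0,:2]
        for k,q in(("horn",(355,175)),("stone",(411,166))): print(k,px2w(f,[q],.02)[0])
    b=bone(f,n,near); nv=np.array([np.cos(a),np.sin(a)]); lv=np.array([-nv[1],nv[0]])
    for a0 in(a-.15,a,a+.15):
        p,c=block(f,b[1],[*b[2],a0]); print(p[:2],np.degrees(p[2]),c)
        print("  rel line x,y", (p[:2]-mid)@nv,(p[:2]-mid)@lv)
E
```

```text
top line [0.65588483 0.23726254] 7.980309 0.8314689938760327 0.05892238534748962
horn [0.58537675 0.00213405 0.02      ]
stone [ 0.60765327 -0.1158852   0.02      ]
[0.54811303 0.11296366] -0.6305017857578022 2.920381784439087
  rel line x,y -0.12398488117245228 -0.10813289365654694
[0.54529221 0.11324616] 8.362494705487798 2.113002061843872
  rel line x,y -0.12673915893259038 -0.10746151246842024
[0.53923717 0.11444938] 23.684881781937957 0.6409712433815002
  rel line x,y -0.13256852367396812 -0.10542930081685478
scene line [0.68169748 0.02036398] 11.446677 0.3979430774254181 0.001770141763703727
[0.53979964 0.11223084] 21.911481013397662 0.6331263184547424
  rel line x,y -0.12084394493643247 0.1182000714608067
[0.53980303 0.1122371 ] 21.92904760214293 0.6327050924301147
  rel line x,y -0.12083937497221386 0.11820554007355791
[0.53973868 0.11228461] 21.922850817310703 0.635485053062439
  rel line x,y -0.12089302249368894 0.11826487166150003
```

```bash
python3 -m handwheel '[{"wz":-0.168,"claw":50},{"wz":-0.168},{"wz":-0.168},{"wz":-0.167},{"dx":-1,"dy":-4.9},{"dx":-1,"dy":-4.9},{"dx":-1,"dy":-4.9},{"dx":-1,"dy":-4.9}]' && python3 -m handwheel '[{"dx":-1,"dy":-4.9},{"dx":-1,"dy":-4.9},{"dx":-1,"dy":-4.9},{"dx":-1,"dy":-4.9},{"dx":-1,"dy":-4.9},{"dx":-1,"dy":-4.9},{}]'
cat >> h.py <<'E'
MID=np.array([.6817,.0204]); A=np.radians(11.45); N=np.array([np.cos(A),np.sin(A)]); L=np.array([-N[1],N[0]])
def tcp():
    s=monitor.observe(); d=np.array(s["position"][:2])-MID
    print("t",s["clock"],"lineframe",d@N,d@L,"z",s["position"][2],"rot",np.degrees(s["tool_rot"]),"F",s["force"],"w",s["grip_width"])
E
python3 -c "from h import *; tcp()"
```

```text
t 0.6 lineframe -0.28371095940820196 0.6049413101772358 z 0.23130780458239322 rot [1.79999254e+02 1.09808092e-03 1.53021596e+02] F [-0.37894335  0.56546509 -0.4857948 ] w 0.08541130169197086schema error: expected keys dx, dy, dz, wx, wy, wz, claw
```

```bash
python3 -m handwheel '[{"dx":0,"dy":0,"dz":0,"wx":0,"wy":0,"wz":-0.168,"claw":50},{"dx":0,"dy":0,"dz":0,"wx":0,"wy":0,"wz":-0.168,"claw":50},{"dx":0,"dy":0,"dz":0,"wx":0,"wy":0,"wz":-0.168,"claw":50},{"dx":0,"dy":0,"dz":0,"wx":0,"wy":0,"wz":-0.167,"claw":50},{"dx":-1,"dy":-4.9,"dz":0,"wx":0,"wy":0,"wz":0,"claw":50},{"dx":-1,"dy":-4.9,"dz":0,"wx":0,"wy":0,"wz":0,"claw":50},{"dx":-1,"dy":-4.9,"dz":0,"wx":0,"wy":0,"wz":0,"claw":50},{"dx":-1,"dy":-4.9,"dz":0,"wx":0,"wy":0,"wz":0,"claw":50}]'; python3 -c "from h import *; tcp()"
```

```text
clock: 1.6
position: [0.3622, 0.3713, 0.2314]
tool_rot: [3.141, 0.0, -2.942]
force: [0.9, 0.7, -1.1]
grip_width: 0.0425
finger_force: 0.0
t 1.6 lineframe -0.24345889522233724 0.40735472018077074 z 0.23143592646337985 rot [ 1.79991804e+02  1.90761163e-02 -1.68536437e+02] F [ 0.88621446  0.72615402 -1.14547581] w 0.04252568749229123
```

```bash
python3 -m handwheel '[{"dx":-1,"dy":-4.9,"dz":0,"wx":0,"wy":0,"wz":0,"claw":50},{"dx":-1,"dy":-4.9,"dz":0,"wx":0,"wy":0,"wz":0,"claw":50},{"dx":-1,"dy":-4.9,"dz":0,"wx":0,"wy":0,"wz":0,"claw":50},{"dx":-1,"dy":-4.9,"dz":0,"wx":0,"wy":0,"wz":0,"claw":50},{"dx":-1,"dy":-4.9,"dz":0,"wx":0,"wy":0,"wz":0,"claw":50},{"dx":-0.8,"dy":-4.6,"dz":0,"wx":0,"wy":0,"wz":0,"claw":50},{"dx":0,"dy":0,"dz":4,"wx":0,"wy":0,"wz":0,"claw":50},{"dx":0,"dy":0,"dz":5,"wx":0,"wy":0,"wz":0,"claw":50}]'; python3 -c "
from h import *
tcp()
f=grab('scene'); cv2.imwrite('pics/s1.png',f['frame'])"
```

```text
clock: 2.6
position: [0.4773, 0.0988, 0.1411]
tool_rot: [3.141, 0.003, -2.943]
force: [1.1, 1.1, -1.5]
grip_width: 0.0426
finger_force: 0.0
t 2.6 lineframe -0.18473971534427197 0.1174261662282249 z 0.14108073568468202 rot [ 1.79984190e+02  1.67227333e-01 -1.68608039e+02] F [ 1.11145773  1.09376412 -1.48806073] w 0.04264827344641039
```

View pics/s1.png

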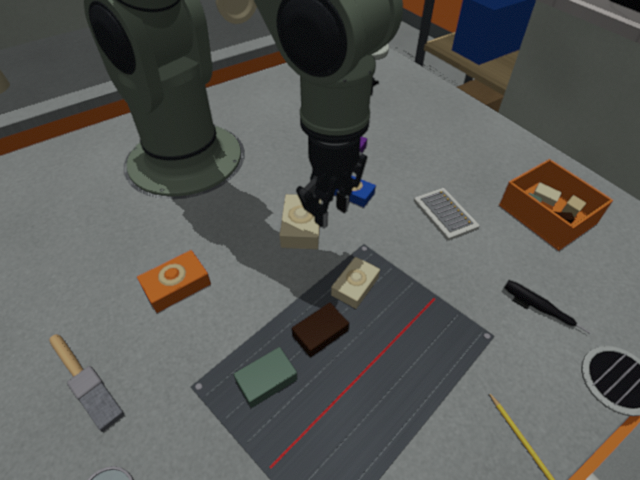

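Gripper is above the near side of the bone, at about (320,215). The decoy cream block's front lower corners are at (281,248) and (319,248). I check the clearance to it before descending.

```bash
python3 - <<'E'
from h import *
f=grab("scene")
P=px2w(f,[[281,248],[319,248],[281,235],[320,237]],0)
for p in P: print(p,(p[:2]-MID)@N,(p[:2]-MID)@L)
for h in(.03,.04,.05): print(h,w2px(f,[[P[0][0],P[0][1],h],[P[1][0],P[1][1],h]]).round())
E
```

```text
[0.37933967 0.04805837 0.        ] -0.2908523136991867 0.08713028906214601
[0.42199887 0.11138416 0.        ] -0.2364711312603728 0.14072739892238692
[0.3492285  0.06603421 0.        ] -0.316795781201127 0.11072583483493337
[0.39868295 0.12962258 0.        ] -0.2557024629835817 0.16323134535618575
0.03 [[280. 238.]
 [319. 238.]]
0.04 [[280. 235.]
 [319. 235.]]
0.05 [[279. 231.]
 [319. 231.]]
```

```bash
python3 -m handwheel '[{"dx":0,"dy":0,"dz":5,"wx":0,"wy":0,"wz":0,"claw":50},{"dx":0,"dy":0,"dz":4,"wx":0,"wy":0,"wz":0,"claw":50},{"dx":0,"dy":0,"dz":2.5,"wx":0,"wy":0,"wz":0,"claw":50},{"dx":0,"dy":0,"dz":1.3,"wx":0,"wy":0,"wz":0,"claw":50},{"dx":0,"dy":0,"dz":0,"wx":0,"wy":0,"wz":0,"claw":50}]'; python3 -c "from h import *; tcp()"
```

```text
clock: 3.32
position: [0.4767, 0.0993, 0.0139]
tool_rot: [-3.141, 0.0, -2.941]
force: [0.7, 0.8, -0.1]
grip_width: 0.0428
finger_force: 0.0
t 3.325 lineframe -0.18520928385170246 0.11802962432463338 z 0.013853783865432949 rot [-1.79992624e+02  1.96479849e-03 -1.68528164e+02] F [ 0.72563925  0.83315786 -0.10905052] w 0.04278703057619937
```

```bash
python3 -m handwheel '[{"dx":-1,"dy":0,"dz":0,"wx":0,"wy":0,"wz":0,"claw":50},{"dx":-1,"dy":0,"dz":0,"wx":0,"wy":0,"wz":0,"claw":50},{"dx":-1,"dy":0,"dz":0,"wx":0,"wy":0,"wz":0,"claw":50},{"dx":-1,"dy":0,"dz":0,"wx":0,"wy":0,"wz":0,"claw":50},{"dx":-1,"dy":0,"dz":0,"wx":0,"wy":0,"wz":0,"claw":50},{"dx":-1,"dy":0,"dz":0,"wx":0,"wy":0,"wz":0,"claw":50},{"dx":-0.6,"dy":0,"dz":0,"wx":0,"wy":0,"wz":0,"claw":50},{"dx":-0.4,"dy":0,"dz":0,"wx":0,"wy":0,"wz":0,"claw":50}]'; python3 -c "
from h import *
tcp()
f=grab('scene'); cv2.imwrite('pics/s2.png',cv2.resize(f['frame'][180:480,180:500],None,fx=2,fy=2,interpolation=cv2.INTER_CUBIC))"
```

```text
clock: 4.32
position: [0.5452, 0.1131, 0.0132]
tool_rot: [-3.142, -0.0, -2.942]
force: [-3.7, 0.4, 3.2]
grip_width: 0.0426
finger_force: 1.7
t 4.325 lineframe -0.11541646527374799 0.11797872040462586 z 0.013207392383469053 rot [-1.79997715e+02 -1.72045211e-02 -1.68536103e+02] F [-3.65428746  0.35733769  3.16435139] w 0.0425873692039552
```

View pics/s2.png

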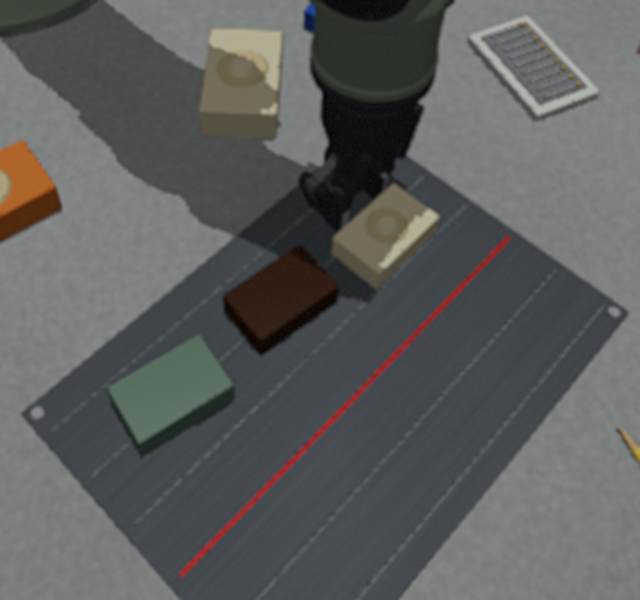

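The bone at crop (385,235) lies flush against both fingers and parallel to the red line. Horn and stone have not moved. I keep pushing, to stop about 1 cm short.

```bash
python3 -m handwheel '[{"dx":-0.7,"dy":0,"dz":0,"wx":0,"wy":0,"wz":0,"claw":50},{"dx":-0.7,"dy":0,"dz":0,"wx":0,"wy":0,"wz":0,"claw":50},{"dx":-0.7,"dy":0,"dz":0,"wx":0,"wy":0,"wz":0,"claw":50},{"dx":-0.7,"dy":0,"dz":0,"wx":0,"wy":0,"wz":0,"claw":50},{"dx":-0.5,"dy":0,"dz":0,"wx":0,"wy":0,"wz":0,"claw":50},{"dx":-0.3,"dy":0,"dz":0,"wx":0,"wy":0,"wz":0,"claw":50},{"dx":-0.2,"dy":0,"dz":0,"wx":0,"wy":0,"wz":0,"claw":50},{"dx":0,"dy":0,"dz":0,"wx":0,"wy":0,"wz":0,"claw":50}]'; cat >> h.py <<'E'
def meas():
    tcp(); s=monitor.observe(); near=np.array(s["position"][:2])+.038*N
    for n in("top","scene"):
        f=grab(n); b=bone(f,n,near)
        im=f["frame"]
        if b is not None and b[0]<.05:
            p,c=block(f,b[1],[*near,A]); d=p[:2]-MID
            print(n,"edge",d@N+.027,"y",d@L,"yaw rel",np.degrees(p[2]-A),"cost",c)
    return f
E
python3 -c "
from h import *
f=meas(); u,v=w2px(f,[[.65,.15,.02]])[0].astype(int); print(u,v)
cv2.imwrite('pics/s3.png',cv2.resize(f['frame'][v-60:v+60,u-80:u+80],None,fx=5,fy=5,interpolation=cv2.INTER_CUBIC))"
```

```text
clock: 5.38
position: [0.5825, 0.1207, 0.0133]
tool_rot: [3.142, 0.001, -2.941]
force: [0.0, -0.9, 0.4]
grip_width: 0.0429
finger_force: 0.0
t 5.375 lineframe -0.07732632465372877 0.11802312830409904 z 0.01331714431837078 rot [ 1.79998828e+02  2.92430861e-02 -1.68531905e+02] F [ 0.04612955 -0.9094116   0.36230766] w 0.04289263593939239
scene edge -0.011928303979284103 y 0.1155961309457596 yaw rel 1.6599930606514184 cost 0.9440657496452332
410 314
```

View pics/s3.png

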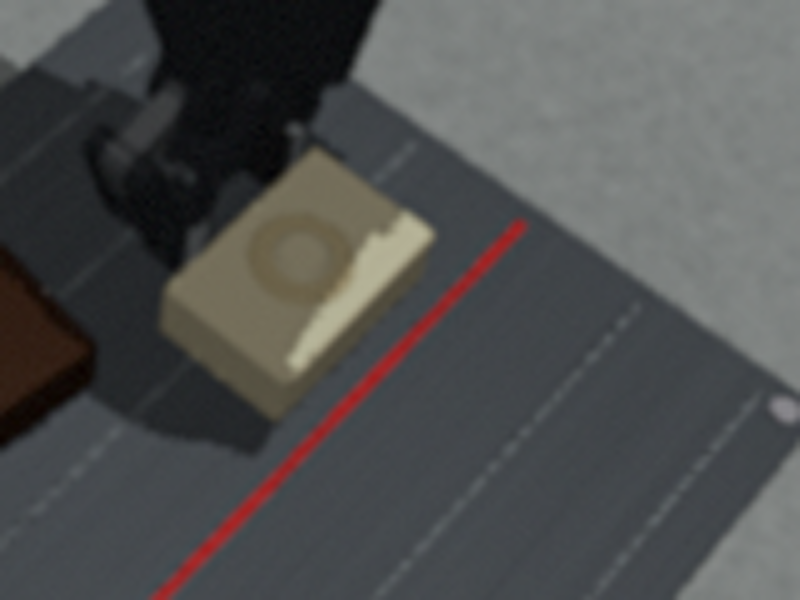

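The bone's far lower edge runs from (275,420) to (432,262) in the crop. It is parallel to the line and about 1 cm short, as the fit (-12 mm) and the fingers' position agree. Next I push 9 mm more and look again.

```bash
python3 -c "
from h import *
f=grab('scene')
for p in px2w(f,[[330+275/5,254+420/5],[330+432/5,254+262/5]],.004): print((p[:2]-MID)@N,(p[:2]-MID)@L)"
python3 -m handwheel '[{"dx":-0.3,"dy":0,"dz":0,"wx":0,"wy":0,"wz":0,"claw":50},{"dx":-0.2,"dy":0,"dz":0,"wx":0,"wy":0,"wz":0,"claw":50},{"dx":-0.2,"dy":0,"dz":0,"wx":0,"wy":0,"wz":0,"claw":50},{"dx":-0.2,"dy":0,"dz":0,"wx":0,"wy":0,"wz":0,"claw":50},{"dx":0,"dy":0,"dz":0,"wx":0,"wy":0,"wz":0,"claw":50}]'; python3 -c "
from h import *
f=meas(); u,v=w2px(f,[[.65,.15,.02]])[0].astype(int); print(u,v)
cv2.imwrite('pics/s4.png',cv2.resize(f['frame'][v-35:v+40,u-45:u+55],None,fx=8,fy=8,interpolation=cv2.INTER_CUBIC))"
```

```text
-0.01300853493675009 0.07410933738836199
-0.012544446219312994 0.1633939464229741
clock: 6.25
position: [0.5914, 0.1225, 0.0133]
tool_rot: [3.142, 0.001, -2.941]
force: [0.2, -0.1, 0.1]
grip_width: 0.0426
finger_force: 0.0
t 6.25 lineframe -0.06820231259788638 0.11801328899450825 z 0.013306709119799705 rot [ 1.79999168e+02  3.41847279e-02 -1.68533638e+02] F [ 0.20153941 -0.1193268   0.09515964] w 0.04260897445074741
scene edge -0.0026837480570499096 y 0.11476534863297917 yaw rel 1.849453200616776 cost 1.2446099519729614
410 314
```

View pics/s4.png

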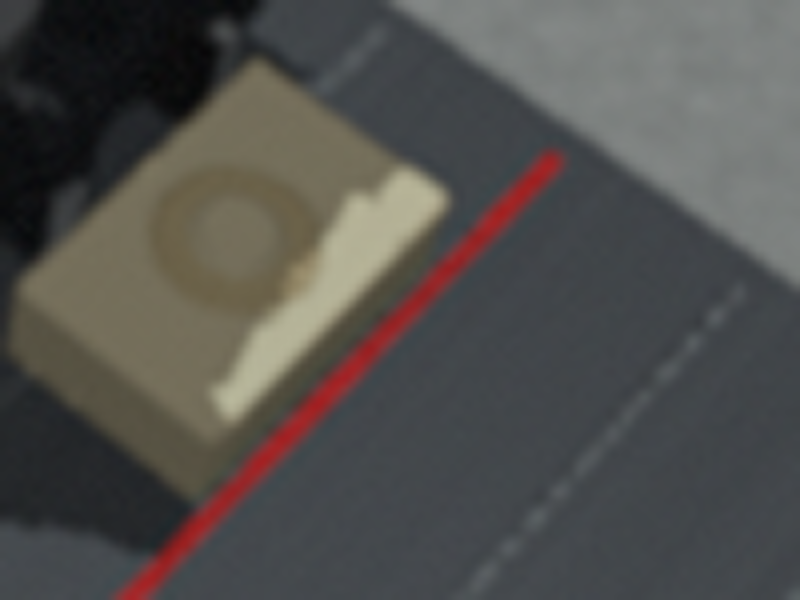

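The far lower edge runs from (200,500) to (440,245) in this crop. It is parallel to the line and about 3 mm short of its centre. I push the last 3 mm, then back off and check.

```bash
python3 -m handwheel '[{"dx":-0.1,"dy":0,"dz":0,"wx":0,"wy":0,"wz":0,"claw":50},{"dx":-0.1,"dy":0,"dz":0,"wx":0,"wy":0,"wz":0,"claw":50},{"dx":-0.1,"dy":0,"dz":0,"wx":0,"wy":0,"wz":0,"claw":50},{"dx":0,"dy":0,"dz":0,"wx":0,"wy":0,"wz":0,"claw":50},{"dx":0.5,"dy":0,"dz":0,"wx":0,"wy":0,"wz":0,"claw":50},{"dx":2,"dy":0,"dz":0,"wx":0,"wy":0,"wz":0,"claw":50},{"dx":2,"dy":0,"dz":0,"wx":0,"wy":0,"wz":0,"claw":50},{"dx":0,"dy":0,"dz":0,"wx":0,"wy":0,"wz":0,"claw":50}]'; python3 -c "
from h import *
f=meas(); u,v=w2px(f,[[.65,.15,.02]])[0].astype(int)
cv2.imwrite('pics/s5.png',cv2.resize(f['frame'][v-35:v+40,u-45:u+55],None,fx=8,fy=8,interpolation=cv2.INTER_CUBIC))"
```

```text
clock: 7.45
position: [0.5489, 0.1139, 0.0134]
tool_rot: [-3.141, -0.0, -2.941]
force: [0.7, -0.3, 0.6]
grip_width: 0.0425
finger_force: 0.0
t 7.45 lineframe -0.11157640153990976 0.1179749102401247 z 0.013428787299529857 rot [-1.79993819e+02 -2.85167232e-02 -1.68523181e+02] F [ 0.66494298 -0.30904566  0.64749097] w 0.0424700847984394
```

View pics/s5.png

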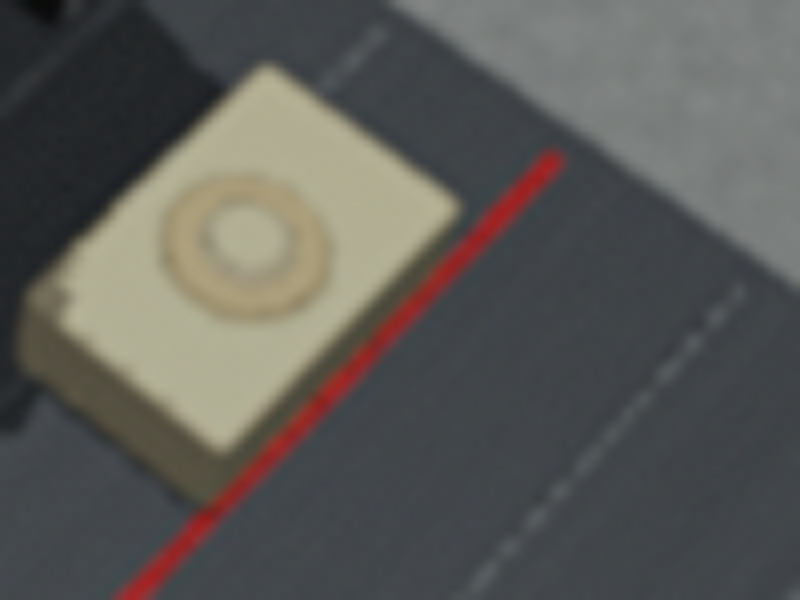

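The bone's far edge, from (212,507) to (455,225), now meets the line at its near side. I measure how far it lies from the line's centre.

```bash
python3 - <<'E'
from h import *
near=MID-.028*N+.115*L
for n in("top","scene"):
    f=grab(n); b=bone(f,n,near); print(n,b[0])
    p,c=block(f,b[1],[*near,A]); d=p[:2]-MID
    print("edge",d@N+.027,"y",d@L,"yaw rel",np.degrees(p[2]-A),"cost",c)
f=grab("scene"); im=f["frame"].astype(np.float32)
# redness profile across the line: width and centroid, at places beside and along the bone
for y in np.arange(-.02,.19,.015):
    x=np.arange(-.008,.008,.0005); P=np.c_[MID+x[:,None]*N+y*L,np.full(len(x),.004)]
    q=w2px(f,P).astype(np.float32); v=cv2.remap(im,q[:,0],q[:,1],cv2.INTER_LINEAR)[:,0]
    r=np.clip(v[:,2]-v[:,1]-15,0,None); print(round(y,3),"sum",round(r.sum()*.5/100,2),"cen mm",round((r*x).sum()/r.sum()*1e3,2))
E
```

```text
top 0.3306600576817222
edge -0.2731250167404499 y 0.31473007580790646 yaw rel -5.552108608984001 cost 5.083036422729492
scene 0.001889708977687131
edge -0.0004905537492935243 y 0.11641097313151313 yaw rel 3.9891772072448313 cost 1.4071286916732788
-0.02 sum 3.94 cen mm 0.1
-0.005 sum 3.58 cen mm -0.01
0.01 sum 3.49 cen mm 0.03
0.025 sum 4.05 cen mm 0.02
0.04 sum 4.28 cen mm 0.07
0.055 sum 3.89 cen mm 0.14
0.07 sum 3.93 cen mm -0.04
0.085 sum 2.74 cen mm 0.38
0.1 sum 3.17 cen mm 0.45
0.115 sum 3.74 cen mm 0.28
0.13 sum 2.86 cen mm 0.24
0.145 sum 3.44 cen mm 0.19
0.16 sum 3.59 cen mm 0.1
0.175 sum 4.36 cen mm 0.14
```

The line is 70–90 % visible along the bone, so its edge lies about 0.5–1.2 mm before the line's centre, on the mark and parallel to it. I lift away and do a last check.

```bash
python3 -m handwheel '[{"dx":1,"dy":0,"dz":-2,"wx":0,"wy":0,"wz":0,"claw":50},{"dx":1,"dy":0,"dz":-4,"wx":0,"wy":0,"wz":0,"claw":50},{"dx":1,"dy":0,"dz":-5,"wx":0,"wy":0,"wz":0,"claw":50},{"dx":1,"dy":0,"dz":-4,"wx":0,"wy":0,"wz":0,"claw":50},{"dx":0,"dy":0,"dz":0,"wx":0,"wy":0,"wz":0,"claw":50}]'; python3 - <<'E'
from h import *
f=grab("scene")
P=px2w(f,[[365+220/8,279+455/8],[365+460/8,279+210/8]],.032)
for p in P: print((p[:2]-MID)@N,(p[:2]-MID)@L)
cv2.imwrite('pics/s6.png',cv2.resize(f['frame'][200:480,180:540],None,fx=2,fy=2,interpolation=cv2.INTER_CUBIC))
E
```

```text
clock: 8.52
position: [0.5117, 0.1064, 0.166]
tool_rot: [3.141, 0.005, -2.942]
force: [-0.2, -0.0, -2.0]
grip_width: 0.0427
finger_force: 0.0
0.0006830911294576632 0.07159931733636642
0.0009449731566314582 0.15483835513127447
```

View pics/s6.png

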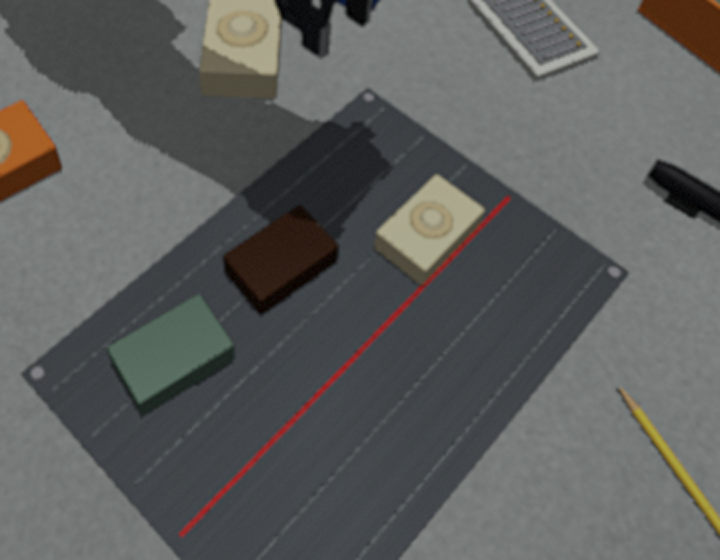

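The bone at (430,228) lies along the line, with its measured yaw about 0.2° off and its edge within about 1 mm. Horn and stone have not moved, and the robot is clear.

```bash
python3 -c "from workcell import job_done; print(job_done())"
```

```text
the job is handed in; nothing more can be done
None
```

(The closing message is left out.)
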